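# Feed the gauge head down four clicks

## Robot

A 7-joint arm with a two-finger parallel gripper is mounted at the origin on the work surface. World frame = base frame: x ahead of the robot, y to its left, z up, the work surface at z = 0. Lengths are in m, angles in rad, forces in N, time in s.
With the tool pointing down it reaches from about 0.4 to 0.85 m from the base axis. Payload 6.9 kg.
Tool frame: the origin (TCP) lies on the centre line of the jaws, within the pads' length; the fingertips stand 11 mm ahead of it and the grasp point (between the pads) lies 8 mm behind it; z points along the fingers, y is the line along which they close (so a half turn about z gives the same grasp; the last joint's range is limited). The gripper opens to 85 mm and grips with 20 to 120 N. Pads are 22 mm wide; open, the fingers measure 114 mm over their backs; the gripper's body (76 mm by 85 mm) begins 54 mm behind the grasp point. The pads swing forward as they close: fully open they stand 13 mm farther back than shut.
Start: joints at [1.438, 0.507, -0.238, 1.5, 0.126, 1.149, -0.155], TCP at [0.148, -0.607, 0.221] pointing down, gripper open.
Joint ranges: [-3.08, 3.08], [-0.24, 2.05], [-1.43, 1.35], [0, 2.5], [-1.52, 4.66], [0.17, 1.96], [-2.89, 2.89]. Speed limits (rad/s): [2.39, 2.39, 3.14, 3.14, 3.14, 3.14, 3.14].

## Interface

Orientations are given as a 3x3 rotation matrix whose columns are the frame's x, y, z axes.
In Python, from station import bot, cams, finish_job gives the robot as it stands. Calls block until the motion is done:
- bot.move_to(position, orientation): joint-space move of the TCP to a pose.
- bot.movel(position, rot=None, rate=0.15, stop_force=None): straight line of the TCP; rot=None keeps the orientation; rate is the mean speed in m/s. With stop_force (N) it stops when the force on the tool has changed by that much, and returns True; else False.
- bot.goto_joints(angles): joint-space move.
- bot.move_gripper(opening): finger opening in m; the grip force is fixed at half the most; returns when the fingers have stopped.
- bot.wait(seconds).
- bot.solve_ik(position, orientation): joint angles nearest the present ones, or None.
- bot.get_state(): the state.
- cams.read_camera(name): name is "side" or "top" or "wrist"; returns a dict with "img" (420x560x3 uint8, red, green, blue), "range_z" (420x560 float32, m along the optical axis (not along the pixel's ray), 0 where there is no reading), "mtx" (3x3 intrinsics, pixels), "rvec" (rotation vector, rad) and "tvec" (3), from world to camera coordinates, as OpenCV has them. Camera axes: x right, y down, z forward; pixel columns grow to the right and rows downward; lengths in m; the calibration is good to about 2 mm. A picture is of the moment at which its call begins.
A pose or a line that the arm cannot do raises bot.Unreachable and nothing moves.
- finish_job(): hands the job in; it is judged then, once.
The state is a dict: "clock": time; "joint_positions": joint angles; "qvel": joint speeds; "joint_efforts": joint torques, N m; "position": TCP position; "ee_rot": TCP orientation; "contact_force": force on the tool from outside, world axes, zero at the start; "torque": the same for the moment, N m; "finger_gap": finger opening in m; "grasp_force": force on a finger pad.
Only numpy, scipy, OpenCV 4.12 (cv2) and the standard library are available. Lean on these libraries where they do the work, as an engineer would, in place of code of your own. Each camera call takes 0.05 s, during which the arm holds its last target. There are 200 camera calls.

## Task

On the gauge stand, turn the black click-stop handwheel exactly four clicks clockwise, seen from above, from where it now rests: push its upright red handle round from one side with your fingertips, without gripping it, and do not go past the fourth click. Leave the wheel resting in that click, take your fingers away, and leave everything else on the bench as it is.

Things in the scene. Friction and masses are not known exactly. Their poses are not given: they have to be found in the camera images.
- stand: fixed gauge stand: dark steel base 200 x 160 x 22 mm, two columns, a drum 132 mm across from 130 to 168 mm high, topped by a plain aluminium index ring 168 mm across (top at 169 mm) with twelve black ticks, one per click. Origin on the table under the wheel's axis, z up
- wheel_axis (a point): fixed point on the handwheel's vertical axis, level with the top face of the wheel, 188 mm above the table. The wheel is a black disc 140 mm across and 16 mm thick with a white mark on its rim, just outside the handle
- handwheel (a joint): angle of the handwheel, rad, grows clockwise seen from above. Twelve stops a turn, at the multiples of pi/6 (30 degrees); starts at rest in stop 0, 1, 2 or 3. A sprung roller holds it: about 4 to 6 N at the handle frees it, the force fades towards half-way, and just past it (by 0.55 of a click) the wheel snaps on by itself, up to 14 mm ahead of the finger. Pushed below 0.1 m/s it does not coast past a stop
- crank_top (a point): centre of the top end of the red upright handle: a fixed round post 22 mm across standing on the wheel 52 mm from its axis; it rises 56 mm above the wheel, to 244 mm above the table. Moves with the wheel
- crank: the same red handle; origin on its centre line 60 mm under its top end (4 mm below the wheel's top face), z up. It does not spin on its own
- bearing: steel ring, 40 mm outside, 20 mm bore, 12 mm tall, lying on the stand's base under the gauge; a bystander, origin under its centre
- wrench: steel open-ended wrench, 180 mm, lying on the table beside the stand; a bystander, origin at the middle underneath
- screwdriver: red-handled screwdriver, 200 mm, lying on the table beside the stand; a bystander, origin at the middle underneath
- oil: yellow oil bottle, 52 mm across, 115 mm tall; a bystander, origin under its centre
- bin: empty orange parts bin, 120 x 100 x 50 mm; a bystander, origin under its centre
- spool: turned brass part, 44 mm across the flange, 50 mm tall; a bystander, origin under its centre

How it is judged:
On the way:
1. the handle is being pushed by the fingers, one to three and a half clicks on (contact force between the fingers and crank above 0.3 N and distance of crank_top from where it was at the start of the episode between 0.0216 and 0.0825 m), for 0.02 s.
At the end, for the whole second after the job is handed in: the handwheel rests in the click stop four clicks (120 degrees) clockwise of where it started, within a quarter click, and every bystander is within 15 mm of its first place (distance of crank_top from where it was at the start of the episode between 0.0865 and 0.0933 m and value of joint handwheel between 1.88496 and 3.87463 rad and velocity of joint handwheel between -0.05 and 0.05 rad/s and distance of each of bearing, wrench, screwdriver, oil, bin, spool from where it was at the start of the episode below 0.015 m); the robot touches nothing.
It fails at once if the wheel was turned past the fourth click (more than half a click beyond it) (distance of crank_top from where it was at the start of the episode above 0.0966 m).
It fails at once if the wheel was turned anticlockwise, out of the stops it can start in (value of joint handwheel below -0.314159 rad).
It fails at once if the handle was gripped between the fingers (horizontal distance between the grasp point and crank_top below 0.012 m and z of the grasp point in the frame of crank_top below 0.012 m and contact force between the fingers and crank above 0.5 N).
It fails at once if a bystander was moved or lifted (distance of any of bearing, wrench, screwdriver, oil, bin, spool from where it was at the start of the episode above 0.015 m).
It also fails if it takes over 48 s, if anything falls off the work surface, if the arm or the gripper's body presses on something with over 40 N, if the wrist force passes 120 N, or if a joint passes its speed limit or range.

## Working session

There is one attempt and no reset: what is moved stays moved. The work goes in short steps, each a Python script; the robot and the scene stay as the last script left them, time stands still between calls to the robot, and variables do not carry over. Pictures are saved under pics/ and viewed, at most 10 in all, crops included, and the job is handed in when it is done.

```bash
mkdir -p pics
python3 - <<'E'
from station import bot,cams
import cv2,numpy as np
s=bot.get_state();print(s['clock'],s['position'],s['ee_rot'],s['finger_gap'])
for n in('side','top'):
    c=cams.read_camera(n);np.savez(f'pics/{n}.npz',**c);cv2.imwrite(f'pics/{n}0.png',c['img'][:,:,::-1])
    print(n,c['mtx'],c['rvec'],c['tvec'])
E
```

```text
0.0 [ 0.14762381 -0.60678629  0.21972779] [[ 9.71623040e-01  2.36534248e-01 -4.65782159e-04]
 [ 2.36534703e-01 -9.71621523e-01  1.71750653e-03]
 [-4.63148557e-05 -1.77894256e-03 -9.99998417e-01]] 0.08541752675700169
side [[412.57502205   0.         273.18466496]
 [  0.         412.57502205 210.90282292]
 [  0.           0.           1.        ]] [ 2.07062046 -0.11172826  0.06343396] [-0.54247838  0.18407989  1.06322885]
top [[510.99751902   0.         284.47325964]
 [  0.         510.99751902 213.93345913]
 [  0.           0.           1.        ]] [ 2.156505   -2.10430747  0.2121319 ] [-0.02248684  0.55740559  1.38946023]
```

View pics/top0.png

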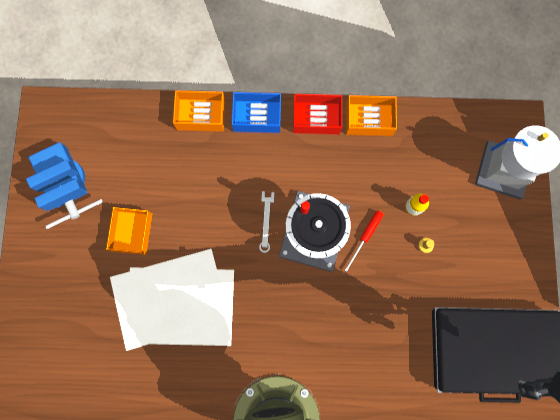

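View pics/side0.png

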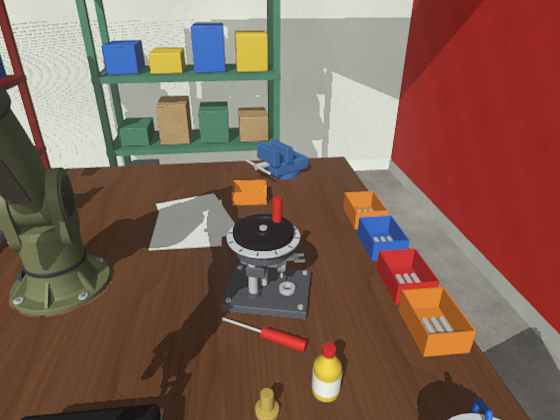

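The top view shows the hub at about (319,224) and the red handle top at about (305,208), up and to its left (up is +x, left is +y). The wrench lies to the left, the screwdriver to the right.

```bash
cat > h.py <<'E'
import numpy as np,cv2
def world(c,uv,depth=None):
    R=cv2.Rodrigues(c['rvec'])[0];t=np.ravel(c['tvec']);uv=np.atleast_2d(uv).astype(int)
    z=c['range_z'][uv[:,1],uv[:,0]]
    p=np.c_[uv,np.ones(len(uv))]@np.linalg.inv(c['mtx']).T*z[:,None]
    return (p-t)@R
def onz(c,u,v,h):
    R=cv2.Rodrigues(c['rvec'])[0];t=np.ravel(c['tvec'])
    o=-R.T@t;d=R.T@np.linalg.inv(c['mtx'])@[u,v,1];return o+d*(h-o[2])/d[2]
def analyse(c,box):
    x0,x1,y0,y1=box
    g=np.array([(u,v) for v in range(y0,y1) for u in range(x0,x1)])
    p=world(c,g);col=c['img'][g[:,1],g[:,0]].astype(int)
    red=(col[:,0]>110)&(col[:,1]<70)&(col[:,2]<70)
    return g,p,col,red
E
python3 - <<'E'
from h import *
t=np.load('pics/top.npz');s=np.load('pics/side.npz')
g,p,col,red=analyse(t,(275,360,180,270))
top=red&(p[:,2]>.22);print('top handle',top.sum(),np.median(p[top],0),p[top].min(0),p[top].max(0))
m=top&(p[:,2]>.238);uv=g[m].mean(0);print(uv,onz(t,*uv,.244))
ring=(col.min(1)>130)&(abs(p[:,2]-.169)<.008)
import scipy.optimize as so
q=p[ring][:,:2];hull=cv2.convexHull(g[ring].astype(np.float32))[:,0]
hp=np.array([onz(t,u,v,.169)[:2] for u,v in hull])
f=so.least_squares(lambda a:np.hypot(*(hp-a[:2]).T)-a[2],[.6,-.05,.084],loss='soft_l1',f_scale=.002);print('ring',f.x)
print('hub188',onz(t,319,224,.195))
g,p,col,red=analyse(s,(220,320,190,270))
top=red&(p[:,2]>.19)&(p[:,2]<.26);print('side handle',top.sum(),p[top].mean(0),p[top].min(0),p[top].max(0))
hull=cv2.convexHull(g[(col.min(1)>130)&(abs(p[:,2]-.169)<.008)].astype(np.float32))[:,0]
hp=np.array([onz(s,u,v,.169)[:2] for u,v in hull]);f=so.least_squares(lambda a:np.hypot(*(hp-a[:2]).T)-a[2],[.6,-.05,.084],loss='soft_l1',f_scale=.002);print('ring',f.x)
for n,c,b in(('t',t,(270,370,175,275)),('s',s,(215,315,185,285))):
    cv2.imwrite(f'pics/c{n}.png',cv2.resize(c['img'][b[2]:b[3],b[0]:b[1],::-1],None,fx=5,fy=5,interpolation=2))
E
python3 -c "
import cv2,numpy as np
cv2.imwrite('pics/cc.png',cv2.resize(np.hstack([cv2.imread('pics/ct.png'),cv2.imread('pics/cs.png')]),(800,400)))"
```

```text
top handle 70 [ 0.54346427 -0.05655634  0.24254105] [ 0.53592777 -0.0668179   0.22276861] [ 0.55726479 -0.04642702  0.25069058]
[305.09090909 205.10909091] [ 0.54507884 -0.05656252  0.244     ]
ring [ 0.51018445 -0.09401404  0.08352486]
hub188 [ 0.50735635 -0.09507472  0.195     ]
side handle 212 [ 0.54784697 -0.06591888  0.22058006] [ 0.53857313 -0.07169296  0.19013256] [ 0.55800162 -0.04935489  0.24660533]
ring [ 0.51190765 -0.10040724  0.08383119]
```

View pics/cc.png

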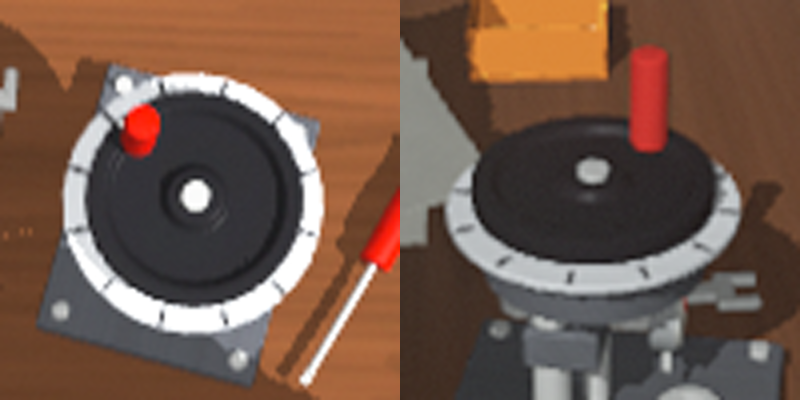

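The crop confirms it: the ticks and handle are clear, and the handle sits at about 45° from +x (counter-clockwise), 51.6 mm from the axis, as it should be. The two cameras disagree on the axis by about 5 mm in y, so I'll approach and find the handle by contact.

```bash
cat >> h.py <<'E'
C=np.array([.510,-.096]);Z=.224
def pose(deg,z=Z,flip=0,r=.052):
    a=np.radians(deg);x=np.array([np.sin(a),-np.cos(a),0])*(-1 if flip else 1);zz=np.array([0,0,-1.])
    return np.r_[C+r*np.array([np.cos(a),np.sin(a)]),z],np.c_[x,np.cross(zz,x),zz]
E
python3 - <<'E'
from h import *
from station import bot,cams
for f in(0,1):
    for d in(95,45,0,-55):
        q=bot.solve_ik(*pose(d,flip=f));print(f,d,None if q is None else np.round(q,2))
p=bot.get_state()['position'];bot.move_gripper(0.0)
bot.movel([p[0],p[1],.36],rate=.2)
bot.move_to(*pose(97,.36))
c=cams.read_camera('wrist');cv2.imwrite('pics/w.png',c['img'][:,:,::-1])
print(bot.get_state()['clock'],bot.get_state()['joint_positions'],bot.get_state()['finger_gap'])
g,p,col,red=analyse(c,(0,560,0,420));m=red&(p[:,2]>.236)&(p[:,2]<.255);print(m.sum(),np.median(p[m],0),p[m].min(0),p[m].max(0))
E
```

```text
0 95 [ 0.5   0.37 -0.65  1.8   0.25  1.06 -1.72]
0 45 [ 0.32  0.4  -0.37  1.69  0.16  1.08 -2.46]
0 0 [-0.52  0.65  1.15  1.65 -0.62  1.25 -2.38]
0 -55 [ 0.92  0.63 -1.22  1.67  0.62  1.29  1.76]
1 95 [ 0.82  0.54 -1.23  1.79  0.55  1.21  1.08]
1 45 [ 0.69  0.52 -0.99  1.69  0.47  1.19  0.36]
1 0 [ 0.67  0.52 -0.86  1.64  0.42  1.18 -0.29]
1 -55 [ 0.64  0.45 -0.65  1.67  0.3   1.12 -1.06]
4.1333 [ 0.66605075  0.30446868 -0.87576723  1.53786375  0.23547147  1.40993202
 -1.6752379 ] -0.00035497232840593326
530 [ 0.54886457 -0.0577234   0.2428952 ] [ 0.53801155 -0.06854732  0.23895867] [ 0.55911718 -0.04744739  0.24514868]
```

View pics/w.png

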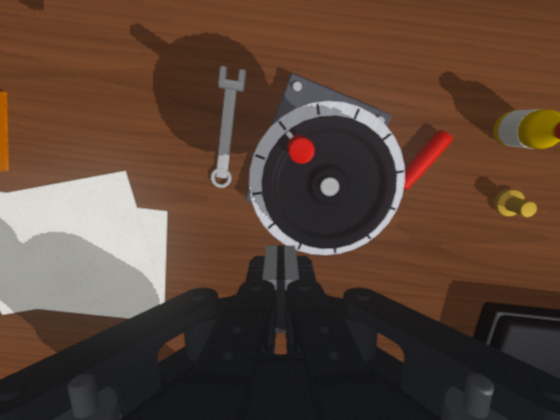

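The wrist view shows the handle at (302,151) and the hub at (330,187), with closed fingertips near (281,250). I need the flipped orientation, which keeps joint 7 in range. Next I refine the axis from the ring, then turn over and descend.

Run:
```python
from h import *
from station import bot,cams
import scipy.optimize as so
c=cams.read_camera('wrist')
g,p,col,red=analyse(c,(235,420,85,270))
m=(col.min(1)>110)&(abs(p[:,2]-.169)<.006)
h=cv2.convexHull(g[m].astype(np.float32))[:,0];hp=np.array([onz(c,u,v,.169)[:2] for u,v in h])
f=so.least_squares(lambda a:np.hypot(*(hp-a[:2]).T)-a[2],[.51,-.096,.084],loss='soft_l1',f_scale=.002);print('ring',f.x)
print('hub',world(c,[[330,187]]))
bot.move_to(*pose(97,.36,1))
c=cams.read_camera('wrist')
g,p,col,red=analyse(c,(0,560,0,420));m=red&(p[:,2]>.236)&(p[:,2]<.255);print(m.sum(),(p[m].max(0)+p[m].min(0))/2)
m=(col.min(1)>110)&(abs(p[:,2]-.169)<.006)&(np.hypot(*(p[:,:2]-C).T)<.1)
h=cv2.convexHull(g[m].astype(np.float32))[:,0];hp=np.array([onz(c,u,v,.169)[:2] for u,v in h])
f=so.least_squares(lambda a:np.hypot(*(hp-a[:2]).T)-a[2],[.51,-.096,.084],loss='soft_l1',f_scale=.002);print('ring',f.x)
s=bot.get_state();print(s['clock'],np.round(s['joint_positions'],2))
```

```text
ring [ 0.51231778 -0.09506281  0.0834702 ]
hub [[ 0.5117526  -0.09551358  0.19132537]]
528 [ 0.54857145 -0.0579792   0.24130468]
ring [ 0.51236213 -0.09504618  0.08346766]
4.4833 [ 0.67  0.3  -0.88  1.54  0.24  1.41 -1.68]
```

The axis is now consistent at (0.5123, -0.0951), and the handle is 52.2 mm out at 45.5°. The arm didn't flip, so I'll use joint moves.

```bash
sed -i 's/^C=.*;Z/C=np.array([.5123,-.0951]);Z/' h.py
python3 - <<'E'
from h import *
from station import bot
s=bot.get_state();print(np.round(s['ee_rot'],2).tolist(),s['position'])
P,R=pose(97,.36,1)
print(np.round(R,2).tolist())
q=bot.solve_ik(P,R);print(np.round(q,2))
E
```

```text
[[0.99, 0.12, -0.0], [0.12, -0.99, 0.0], [-0.0, -0.0, -1.0]] [ 0.50366259 -0.04454283  0.35997909]
[[-0.99, -0.12, 0.0], [-0.12, 0.99, 0.0], [-0.0, 0.0, -1.0]]
[ 0.84  0.41 -1.22  1.53  0.38  1.47  1.3 ]
```

Run:
```python
from h import *
from station import bot
bot.goto_joints(bot.solve_ik(*pose(97,.36,1)))
s=bot.get_state();print(s['clock'],np.round(s['joint_positions'],2),s['position'])
P,R=pose(97,Z,1)
print(bot.movel(P,R,rate=.1,stop_force=6))
s=bot.get_state();print(s['clock'],s['position'],s['contact_force'])
for d in range(94,60,-3):
    P,R=pose(d,Z,1)
    hit=bot.movel(P,R,rate=.03,stop_force=2.0)
    s=bot.get_state()
    if hit:break
print(d,hit,s['clock'],s['position'],s['contact_force'],np.round(s['joint_positions'],2))
a=np.degrees(np.arctan2(*(s['position'][:2]-C)[::-1]));print('finger angle',a)
```

```text
7.0 [ 0.84  0.41 -1.22  1.53  0.38  1.47  1.3 ] [ 0.50596171 -0.04347887  0.3599933 ]
False
8.5083 [ 0.50629602 -0.04336462  0.22451649] [ 0.40263333 -0.18033019 -0.2831906 ]
61 False 11.5083 [ 0.53772009 -0.04989316  0.22400184] [-0.05897055 -0.26780708 -0.76324664] [ 0.66  0.49 -0.95  1.71  0.43  1.16  0.66]
finger angle 60.650683438904416
```

Run:
```python
from h import *
from station import bot,cams
im=[]
for n,b in(('side',(200,330,150,280)),('wrist',None)):
    c=cams.read_camera(n);x=c['img'][:,:,::-1]
    im.append(cv2.resize(x if b is None else x[b[2]:b[3],b[0]:b[1]],(400,300) if b is None else (300,300),interpolation=2))
    g,p,col,red=analyse(c,(0,560,0,420) if b is None else b)
    m=red&(p[:,2]>.2)&(p[:,2]<.255)&(np.hypot(*(p[:,:2]-C).T)<.09);print(n,m.sum(),(p[m].max(0)+p[m].min(0))/2,p[m].mean(0))
cv2.imwrite('pics/m1.png',np.hstack(im))
print(bot.get_state()['contact_force'])
```

```text
side 175 [ 0.55416234 -0.07012776  0.22297736] [ 0.55378208 -0.0733271   0.22538041]
wrist 5 [ 0.52747753 -0.0545195   0.24118905] [ 0.52743465 -0.05449036  0.24130759]
[ 0.38810294 -0.63972304 -0.49796924]
```

View pics/m1.png

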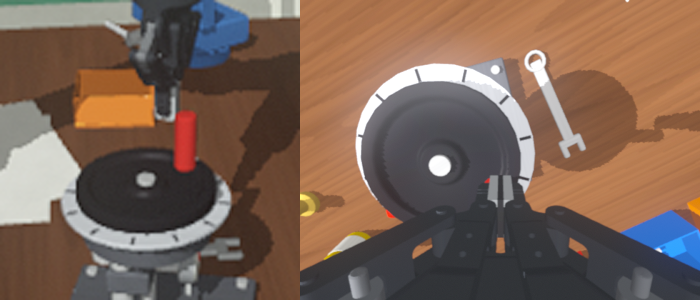

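The handle has been pushed about 10° already, 25° ahead of the finger, which matches the geometry. Carrying on to about 2.75 clicks, then a check.

```bash
cat >> h.py <<'E'
def look(cams,name):
    c=cams.read_camera('side');b=(200,330,170,290)
    g,p,col,red=analyse(c,b);m=red&(p[:,2]>.2)&(p[:,2]<.255)&(np.hypot(*(p[:,:2]-C).T)<.09)
    q=p[m].mean(0)+[.0008,.008,0];print('side handle',m.sum(),q,'deg',np.degrees(np.arctan2(q[1]-C[1],q[0]-C[0])),'r',np.hypot(*(q[:2]-C)))
    cv2.imwrite(name,cv2.resize(c['img'][150:290,190:340,::-1],(600,560),interpolation=2))
def push(bot,a,b,step=4):
    for d in np.linspace(a,b,int(np.ceil(abs(a-b)/step))+1)[1:]:
        bot.movel(*pose(d,Z,1),rate=.035);s=bot.get_state()
        print(round(d,1),np.round(s['contact_force'],1),end=' ')
    print(s['clock'],np.round(s['joint_positions'],2),np.degrees(np.arctan2(*(s['position'][:2]-C)[::-1])))
E
python3 - <<'E'
from h import *
from station import bot,cams
push(bot,61,-12);bot.wait(.3);look(cams,'pics/m2.png')
E
```

```text
57.2 [0.4 0.7 0.2] 53.3 [ 0.2 -0.2  0.3] 49.5 [-0.1 -0.2 -0.3] 45.6 [ 0.2  0.6 -0.6] 41.8 [-0.1 -0.4  0.6] 37.9 [-2.7  2.   0. ] 34.1 [-0.   1.5  0.9] 30.3 [-0.3  0.4  0.4] 26.4 [-1.   0.7 -0. ] 22.6 [0.4 0.3 0.1] 18.7 [-0.2  0.8  0.5] 14.9 [-0.1 -0.7  0.3] 11.1 [-0.   0.5  0.1] 7.2 [ 0.2  2.1 -0.2] 3.4 [-0.5  1.7 -0.2] -0.5 [ 0.1 -0.6 -0.1] -4.3 [ 0.2 -0.1  0.5] -8.2 [-0.9  0.  -0.5] -12.0 [0.3 0.6 0.5] 16.3583 [ 0.52  0.46 -0.59  1.63  0.28  1.13 -0.34] -12.037330242126588
side handle 198 [ 0.54939216 -0.13132722  0.2258791 ] deg -44.32411865997828 r 0.05184823894814951
```

View pics/m2.png

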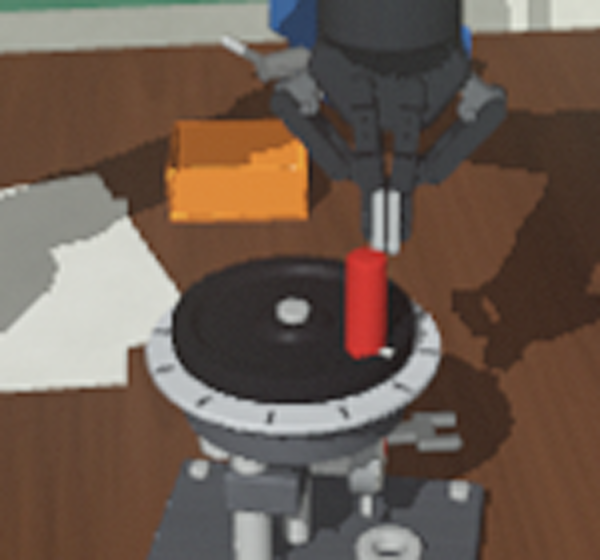

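The handle is at -44.3°, i.e. resting in click 3 (-44.5°), with the mark visible at the rim. Now the fourth click: push to about 3.8 clicks, then check.

Run:
```python
from h import *
from station import bot,cams
push(bot,-12,-43);bot.wait(.3);look(cams,'pics/m3.png')
```

```text
-15.9 [-0.   0.2  0.6] -19.8 [ 0.4  1.  -0.5] -23.6 [ 0.9  2.  -0.2] -27.5 [0.4 1.8 0.6] -31.4 [-0.3  0.3 -0.3] -35.2 [-0.2 -0.2  0.8] -39.1 [-0.7  1.2  0.6] -43.0 [-0.1 -0.1 -0. ] 18.7083 [ 0.49  0.43 -0.45  1.65  0.2   1.1  -0.76] -42.99952506556988
side handle 206 [ 0.52656528 -0.14513223  0.22603633] deg -74.08599844293116 r 0.05202617152306683
```

Handle at -74.1° against the target -74.5°: it snapped into click 4. Backing off, rising and verifying.

Run:
```python
from h import *
from station import bot,cams
bot.movel(*pose(-28,Z,1),rate=.05)
bot.movel(pose(-28,.36)[0],rate=.12);bot.wait(.5);look(cams,'pics/m4.png')
c=cams.read_camera('wrist');g,p,col,red=analyse(c,(0,560,0,420));m=red&(p[:,2]>.236)&(p[:,2]<.255)
q=(p[m].max(0)+p[m].min(0))/2;print(q,np.hypot(*(q[:2]-[.5486,-.058])),bot.get_state()['clock'],bot.get_state()['contact_force'])
```

```text
side handle 205 [ 0.52663228 -0.14502374  0.22592233] deg -73.98209860201712 r 0.05194029181694462
[ 0.52691432 -0.14311732  0.24054001] 0.08783636427467868 21.3667 [0.48978644 0.08416358 0.36226586]
```

View pics/m4.png

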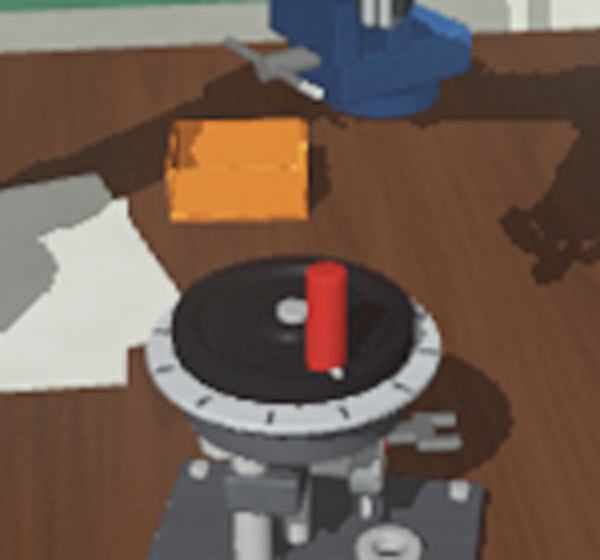

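The handle stands at -74°, its white mark in line with the tick near (345,412). The fingers are clear and the bystanders in view look undisturbed.

```bash
python3 -c "
from station import finish_job
print(finish_job())"
```

```text
the job is handed in; nothing more can be done
None
```

I turned the handwheel four clicks clockwise, left it resting in that click with the fingers clear, and handed the job in at about 21 s; the final camera check put the handle at -74°, against a target of -74.5°, and I saw nothing else disturbed.

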